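Vent and open the boot-spray pressure bottle

TASK

Open the white pressure bottle of boot spray in the carousel for refilling: first press the mushroom-headed relief plunger on its shoulder right down to its stop, to let the pressure out. Then push the ribbed safety cap down against its spring and, keeping it down, twist it about a quarter turn anticlockwise until it is free. Lift it straight up and finish while still holding it, upright and still, about 5 cm above the bottle's mouth, leaving everything else where it stands.

Things in the scene. Friction and masses are not known exactly. Their poses are not given: they have to be found in the camera images.
- caddy: Round grey carousel caddy, 370 mm across, locked (it does not revolve): floor 30 mm high, rim 49 mm high, low dividers. Origin: centre of its underside. Bottle in its middle slot, bystanders either side.
- bottle: White pressure bottle, rounded block 172 (x) by 88 (y) by 100 mm high, held immovably in the caddy's slot. Origin: centre of underside, z up. On its flat top (z = 100 mm): the capped neck at x = -44 mm, the relief plunger at x = +44 mm, both y = 0.
- mouth (a point): Centre of the end of the bottle's neck, inside the cap at first: x = -44, y = 0, z = 142 mm in the bottle's frame. The neck is a post 28 mm across with two bayonet arches (38 mm over both, top at z = 135 mm) on its +x and -x sides; a sprung pad 18 mm across stands 10 mm above its end.
- cap: Black ribbed round safety cap, 48 mm across, 34 mm tall, loose, 30 g. Origin: centre of its open underside, z up. At the start its underside is 22 mm above the bottle's flat top and its x axis, with two inner lugs, lies along the bottle's x. It neither turns nor lifts until pushed down 4 mm or more (8 at most).
- cap_top (a point): Centre of the cap's flat closed top. Held down, the cap turns anticlockwise seen from above (clockwise is blocked). After 0.75 rad or more (best 1.1 to 1.5, not over 2.2) its lugs are clear of the arches and it lifts straight off.
- cap_spring (a joint): Travel (m) of the sprung pad under the cap's top: 0 at rest with the cap locked, 0.008 with the cap pushed down to its stop. It pushes back with 3.5 N at first and 9 N at the stop. It stays at 0 once the cap is off.
- relief (a joint): Travel (m) of the relief plunger: 0 up, 0.010 at its lower stop. It springs back when let go; 1.6 N at first, 5.6 N just before the stop.
- relief_top (a point): Centre of the flat top of the relief plunger's steel mushroom head, 28 mm across, 6 mm thick; at rest 20 mm above the bottle's flat top (2 mm lower than the cap's underside), 88 mm from the cap's axis. Moves with the plunger.
- gauge: Bystander: flat aluminium knitting gauge frame 105 x 62 x 4 mm lying in the caddy. Origin: centre of underside.
- bead_cup: Bystander: glass cup, 66 mm across, 75 mm high, with wooden beads, standing in the caddy. Origin: centre of underside.
- thimble: Bystander: black thimble 20 mm across, 26 mm high, in the caddy. Origin: centre of underside.
- plier: Bystander: bent-nose plier 120 mm long, lying in the caddy. Origin: under its pivot.
- boot_brush: Bystander: boot brush lying on the table beside the caddy.
- wax_tin: Bystander: round tin 72 mm across, 35 mm high, on the table.
- key_bowl: Bystander: white bowl 120 mm across, 45 mm high, on the table.
Not all that is in view belongs to the job. Of the things shaped like the cap, the black one is meant.

How it is judged:
By the outcome, as a careful person would: the job done as asked, in the order asked, and still so for the second after the job is handed in, while the arm keeps its last pose, push and grip.
It also fails if it takes over 48 s, if anything falls off the work surface, if the arm or the gripper's body presses on something with over 40 N, if the wrist force passes 120 N, or if a joint passes its speed limit or range.

ROBOT

A 6-joint arm with a two-finger parallel gripper is mounted at the origin on the work surface. World frame = base frame: x ahead of the robot, y to its left, z up, the work surface at z = 0. Lengths are in m, angles in rad, forces in N, time in s.
With the tool pointing down it reaches from about 0.275 to 0.85 m from the base axis. Payload 5.2 kg.
Tool frame: the origin (TCP) lies between the finger pads; the fingertips stand 14 mm ahead of it and the grasp point (between the pads) lies 5 mm behind it; x points along the fingers, y is the direction in which the jaws open and shut, and the axes are right-handed (so a half turn about x gives the same grasp; the last joint's range is limited). The gripper opens to 85 mm and grips with 20 to 120 N. Pads are 22 mm wide; open, the fingers measure 114 mm over their backs; the gripper's body (76 mm by 85 mm) begins 54 mm behind the grasp point. The pads swing forward as they close: fully open they stand 13 mm farther back than shut.
Start: joints at [1.143, 0.259, 1.535, -0, 1.348, -0.203], TCP at [0.123, 0.536, 0.245] pointing down, gripper open.
Joint ranges: [-3.14, 3.14], [-0.91, 2.08], [0.19, 2.58], [-1.22, 4.36], [0.22, 2.71], [-3.12, 3.12]. Speed limits (rad/s): [2.57, 2.57, 3.14, 3.14, 3.14, 3.14].

INTERFACE

Orientations are given as a 3x3 rotation matrix whose columns are the frame's x, y, z axes.
In Python, from cell import state, grab_frame, calibration, robot, finder gives the robot as it stands. The module is installed in compiled form; this text tells all that it offers.
- The arm moves only by the tool drive_tool, never from a script. Its argument "motion" is a list of rows, each an object with "delta_rot": the turn, a rotation vector about the world's x, y, z in rad, a list of three; "linear": the shift along the world's x, y, z in cm, a list of three; "claw": the opening, from 0 (shut) to 1 (fully open). In form: [{"delta_rot": [rx, ry, rz], "linear": [dx, dy, dz], "claw": claw}, ...]. A call has 1 to 20 rows; each row shifts and turns the pose as measured when the row begins; what a row does not reach is not made up. A row lasts 1/8 s, in which the tool goes at most 62.5 mm and 10.7 degrees, less where a joint would pass 70% of its speed; a pose out of reach is approached as far as the arm can. A call with a gripper value outside its range is refused whole. The fingers move at their own pace and stop on an object; the grip force is fixed at half the most. Time passes only in rows, so rows that do not move let the fingers close. It gives the time, the measured TCP pose, the force and the opening at its end, in the units of the state.
- state(): the state, without advancing time (a new reading comes with each control period).
- grab_frame(name): name is "side" or "top"; returns the picture (480x640x3 uint8, red, green, blue); there is no depth.
- calibration(name): a dict with "vfov" (degrees; the focal length in pixels is half the picture's height over the tangent of half this angle, whatever the lens; pixels are square), "cx", "cy" (the principal point, pixels), "origin" and "attitude" of the camera in the world. Camera axes: x right, y down, z forward; pixel columns grow to the right and rows downward; lengths in m; the calibration is good to about 2 mm. A picture is of the moment at which its call begins. calibration takes no time and is no camera call.
- robot.finish_job(): hands the job in, once; it reports no verdict.
Trained networks look in the newest picture that a camera, given by its name, has taken for a name from the list of things; names that differ only in an ending like _2 or _b are one class to them, and where a whole thing is asked for, a point or a joint stands for the part that bears it (a point fixed in the world has none). Each returns a list of dicts, best first, with "score" (0 to 1); they miss things now and then, are a little off and sometimes report something else, mostly with a low value. They report only what shows in the picture. A call takes as long as a camera call. They do not tell look-alikes from the thing itself.
- finder.look_for(query, camera): "xy" ([column, row] as shares, 0 to 1, of the picture: columns of its width, rows of its height, amid what is visible of it).
- finder.silhouettes(query, camera): "region" (480x640 bool, what is visible of it) and "xy" ([column, row] as shares, 0 to 1, of the picture: columns of its width, rows of its height, amid what is visible of it).
- finder.landmark_of(query, camera): "xy" ([column, row] as shares, 0 to 1, of the picture: columns of its width, rows of its height: a listed point, or the origin of a listed thing).
The state is a dict: "time_s": time; "qpos": joint angles; "joint_vel": joint speeds; "tau": joint torques, N m; "tcp_pos": TCP position; "ee_rot": TCP orientation; "contact_force": force on the tool from outside, world axes, zero at the start; "wrist_torque": the same for the moment, N m; "finger_gap": finger opening in m.
Only numpy, scipy, OpenCV 4.12 (cv2) and the standard library are available. Lean on these libraries where they do the work, as an engineer would, in place of code of your own. Each camera call takes 0.05 s, during which the arm holds its last target. There are 200 camera calls.

## Working session

There is one attempt and no reset: what is moved stays moved. The work goes in short steps, Python scripts to look and compute and a tool call to move; the robot and the scene stay as the last step left them, time stands still between calls to the robot, and variables do not carry over. Pictures are saved under pics/ and viewed, about 8 in all and at most 12, crops included, and the job is handed in when it is done.

Besides the shell and the picture viewer there is one more tool, called after "Request:" in YAML: its name, and indented under it one key for each argument. drive_tool: Moves the arm, as the interface text tells. Its arguments: {"type":"object","properties":{"motion":{"type":"array","items":{"type":"object","properties":{"delta_rot":{"type":"array","items":{"type":"number"}},"linear":{"type":"array","items":{"type":"number"}},"claw":{"type":"number"}}}}},"required":["motion"]}

```bash
mkdir -p pics; cat > h.py <<'E'
import numpy as np, cv2
from cell import state, grab_frame, calibration, robot, finder
def ray(cam,px):
    c=calibration(cam); f=240/np.tan(np.radians(c["vfov"])/2)
    R=np.array(c["attitude"]); d=R@np.array([(px[0]-c["cx"])/f,(px[1]-c["cy"])/f,1]); return np.array(c["origin"]),d
def atz(cam,px,z):
    o,d=ray(cam,px); return o+d*(z-o[2])/d[2]
def proj(cam,p):
    c=calibration(cam); f=240/np.tan(np.radians(c["vfov"])/2)
    q=np.array(c["attitude"]).T@(np.array(p)-np.array(c["origin"])); return np.array([c["cx"]+f*q[0]/q[2],c["cy"]+f*q[1]/q[2]])
def tri(pa,pb):
    A=[];b=[]
    for cam,px in (("side",pa),("top",pb)):
        o,d=ray(cam,px); d=d/np.linalg.norm(d); P=np.eye(3)-np.outer(d,d); A.append(P);b.append(P@o)
    x=np.linalg.lstsq(np.vstack(A),np.hstack(b),rcond=None)[0]
    return x
E
python3 - <<'E'
from h import *
for c in("side","top"):
    cv2.imwrite(f"pics/{c}0.png",grab_frame(c)[:,:,::-1]); print(c,calibration(c))
    for q in("cap_top","relief_top","mouth","bottle","cap"):
        for d in finder.landmark_of(q,c)[:4]: print(q,np.round(np.array(d["xy"])*[640,480],1),round(d["score"],2))
s=state();print(s["time_s"],s["tcp_pos"],np.round(s["ee_rot"],3),s["finger_gap"],s["contact_force"])
E
```

```text
side {'vfov': 42.93707127674992, 'cx': 312.04506323562237, 'cy': 239.9902639224864, 'origin': array([ 0.42134936, -1.26838278,  0.92531036]), 'attitude': array([[ 0.99603736, -0.02528708,  0.08526511],
       [-0.08589443, -0.52209483,  0.8485512 ],
       [ 0.02305909, -0.85251249, -0.52219797]])}
cap_top [348. 246.] 0.91
cap_top [353.4 240.8] 0.52
relief_top [306.3 251.9] 0.47
relief_top [253.2 208.4] 0.44
mouth [342.5 254.9] 0.97
mouth [321.5 300. ] 0.15
bottle [323.6 301.8] 0.86
cap [344.4 260.7] 0.9
cap [349.6 249.2] 0.71
top {'vfov': 44.465741566709276, 'cx': 318.09786646204407, 'cy': 241.37386675713552, 'origin': array([ 0.31387134, -0.01737269,  1.43863503]), 'attitude': array([[-0.02372848, -0.98545635,  0.16826389],
       [-0.99929079,  0.02830251,  0.02483737],
       [-0.02923844, -0.1675552 , -0.98542903]])}
cap_top [371.1 201.4] 0.93
cap_top [249.1 190.9] 0.76
cap_top [409.9 218.2] 0.36
relief_top [363.  244.8] 0.55
mouth [369.1 205.3] 0.94
bottle [362.2 235.2] 0.62
cap [371.1 209.9] 0.82
cap [250.3 196.2] 0.81
0.6 [0.12256977 0.53616182 0.24531825] [[ 0.     0.223  0.975]
 [-0.     0.975 -0.223]
 [-1.    -0.     0.   ]] 0.0855212832457953 [ 0.79785699  0.14144795 -0.32663565]
```

```bash
python3 - <<'E'
from h import *
a=cv2.imread("pics/side0.png")[160:360,190:457];b=cv2.imread("pics/top0.png")[120:320,210:477]
cv2.imwrite("pics/c0.png",np.vstack([cv2.resize(x,(800,600),interpolation=cv2.INTER_CUBIC) for x in(a,)]))
cv2.imwrite("pics/c1.png",cv2.resize(b,(800,600),interpolation=cv2.INTER_CUBIC))
cap=tri([348,246],[371.1,201.4]);rel=tri([306.3,251.9],[363,244.8]);print(cap,rel,np.linalg.norm((cap-rel)[:2]))
for n,p in(("cap",cap),("rel",rel)):print(n,proj("side",p),proj("top",p))
E
```

```text
[ 0.61674082 -0.10362984  0.18905667] [ 0.52449117 -0.08366212  0.1637247 ] 0.09438595527212532
cap [346.12421956 246.40831097] [371.09077403 199.39389774]
rel [304.87419839 252.14390963] [362.93499286 243.2784899 ]
```

View pics/c0.png

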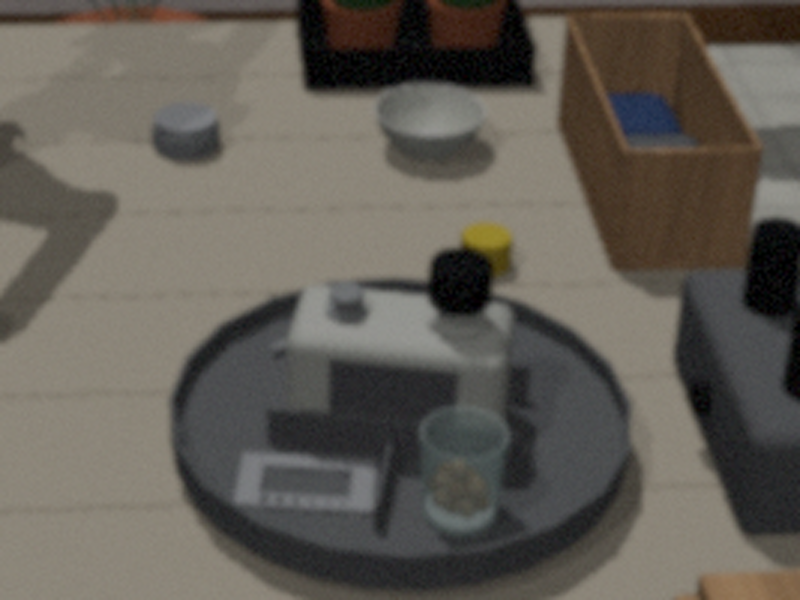

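View pics/c1.png

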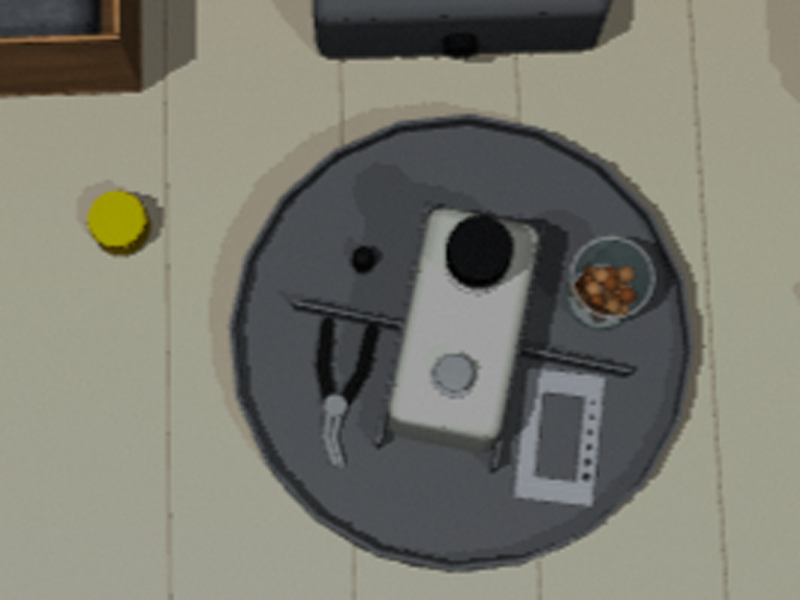

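The top crop shows the bottle lying along roughly world x, with the black cap at full-frame pixel (370, 203) and the steel relief head at (361, 244). Two things are shaped like the cap:
- **Black, top pixel (371, 201) and side pixel (346, 246):** sits on the bottle neck, so this is the one meant.
- **Yellow, top pixel (249, 191):** lies loose on the table, so it is the decoy.

The crops confirm this. Next I refine the positions using the known heights.

```bash
python3 - <<'E'
from h import *
for c in("side","top"):
    for q,z in(("cap",.169),("relief_top",.147),("bottle",.1),("bead_cup",.06)):
        for d in finder.silhouettes(q,c)[:2]:
            m=d["region"].astype(np.uint8); x,y,w,h=cv2.boundingRect(m)
            print(c,q,round(d["score"],2),np.round(np.array(d["xy"])*[640,480],1),(x,y,w,h),m.sum())
print("top cap",atz("top",[371.1,201.4],.186),atz("top",[370.2,203.4],.182))
print("top rel",atz("top",[363,244.8],.150),atz("top",[361.5,244.5],.150))
print("side cap",atz("side",[348,246],.186),"rel",atz("side",[306.3,251.9],.15), atz("side",[190+347/2.996,160+291/3],.150))
# bottle top edges in the top crop
E
```

```text
side cap 0.79 [344.3 253.6] (333, 241, 22, 24) 441
side cap 0.54 [351.6 237.7] (344, 234, 18, 17) 187
side relief_top 0.56 [305.4 257.6] (299, 253, 14, 11) 110
side bottle 0.85 [318.1 278.2] (286, 254, 76, 46) 2861
side bead_cup 0.74 [345.9 315.5] (331, 295, 29, 43) 1089
top cap 0.69 [372.1 205.7] (359, 191, 23, 26) 472
top cap 0.53 [250.5 193.4] (240, 184, 21, 21) 335
top relief_top 0.4 [366.7 245.4] (357, 239, 10, 10) 82
top bottle 0.73 [360.7 235.3] (340, 190, 50, 81) 2534
top bead_cup 0.95 [413.2 212.8] (399, 199, 30, 32) 711
top cap [ 0.61298462 -0.10368623  0.186     ] [ 0.60950828 -0.10182146  0.182     ]
top rel [ 0.52333232 -0.0843947   0.15      ] [ 0.52410173 -0.08109627  0.15      ]
side cap [ 0.62209023 -0.09725783  0.186     ] rel [ 0.52978838 -0.06141762  0.15      ] [ 0.52696081 -0.08329899  0.15      ]
```

Request:
drive_tool:
  motion:
    - {"linear":[2.9,-4.4,0.2],"delta_rot":[0,0,-0.055],"claw":0}
    - {"linear":[2.9,-4.4,0.2],"delta_rot":[0,0,-0.055],"claw":0}
    - {"linear":[2.9,-4.4,0],"delta_rot":[0,0,-0.055],"claw":0}
    - {"linear":[2.9,-4.4,0],"delta_rot":[0,0,-0.055],"claw":0}
    - {"linear":[2.9,-4.4,0],"delta_rot":[0,0,-0.055],"claw":0}
    - {"linear":[2.9,-4.4,0],"delta_rot":[0,0,-0.055],"claw":0}
    - {"linear":[2.9,-4.4,0],"delta_rot":[0,0,-0.055],"claw":0}
    - {"linear":[2.9,-4.4,0],"delta_rot":[0,0,-0.055],"claw":0}
    - {"linear":[2.9,-4.4,0],"delta_rot":[0,0,-0.055],"claw":0}
    - {"linear":[2.9,-4.4,0],"delta_rot":[0,0,-0.055],"claw":0}
    - {"linear":[2.9,-4.4,0],"delta_rot":[0,0,-0.055],"claw":0}
    - {"linear":[2.9,-4.4,0],"delta_rot":[0,0,-0.055],"claw":0}

```text
time_s: 2.5
tcp_pos: [0.478, -0.0064, 0.2518]
ee_rot: [[0.011, 0.783, 0.622], [0.001, 0.622, -0.783], [-1.0, 0.009, 0.006]]
contact_force: [0.8, 1.0, 0.4]
finger_gap: 0.0002
```

Request:
drive_tool:
  motion:
    - {"linear":[2.4,-3.9,0],"delta_rot":[0,0.01,-0.05],"claw":0}
    - {"linear":[2.4,-3.9,-1],"delta_rot":[0,0,-0.05],"claw":0}
    - {"linear":[0,0,-3],"delta_rot":[0,0,0],"claw":0}
    - {"linear":[0,0,-2],"delta_rot":[0,0,0],"claw":0}
    - {"linear":[0,0,0],"delta_rot":[0,0,0],"claw":0}

```text
time_s: 3.12
tcp_pos: [0.5297, -0.0925, 0.1902]
ee_rot: [[0.003, 0.847, 0.532], [-0.0, 0.532, -0.847], [-1.0, 0.002, 0.002]]
contact_force: [-0.2, -0.0, 0.0]
finger_gap: 0.0001
```

```bash
python3 - <<'E'
from h import *
s=state();print(s["tcp_pos"],s["contact_force"],np.round(s["ee_rot"],3))
tip=np.array(s["tcp_pos"])+.014*np.array(s["ee_rot"])[:,0]
o=[]
for c in("side","top"):
    g=grab_frame(c)[:,:,::-1];p=proj(c,tip);print(c,p,proj(c,[.526,-.083,.15]));x,y=int(p[0])-50,int(p[1])-50
    k=cv2.resize(g[y:y+100,x:x+100],(400,400),interpolation=cv2.INTER_CUBIC)
    q=((p-[x,y])*4).astype(int); cv2.drawMarker(k,tuple(map(int,q)),(0,0,255),0,12)
    q=((proj(c,[.526,-.083,.15])-[x,y])*4).astype(int); cv2.drawMarker(k,tuple(map(int,q)),(0,255,0),0,12)
    o.append(k)
cv2.imwrite("pics/r1.png",np.hstack(o))
E
```

```text
[ 0.52973805 -0.09245701  0.19021184] [-0.16550828 -0.00846109  0.01348367] [[ 0.003  0.847  0.532]
 [-0.     0.532 -0.847]
 [-1.     0.002  0.002]]
side [307.56042903 249.56218207] [305.39942356 256.94128214]
top [367.15603413 239.82603218] [362.32727476 243.6327507 ]
```

View pics/r1.png

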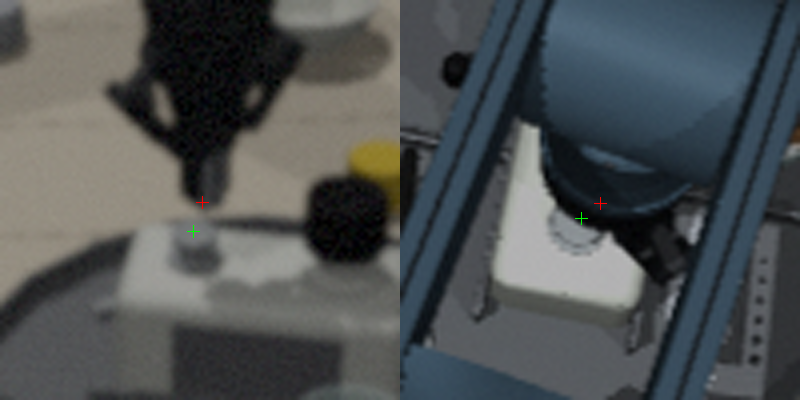

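The side crop shows the fingertip about 25 mm above the steel head and slightly to its right. The top crop shows my relief estimate (the green mark) on the head. I correct the offset and descend.

Request:
drive_tool:
  motion:
    - {"linear":[-0.4,1.0,0],"claw":0}
    - {"linear":[0,0,-0.8],"claw":0}
    - {"linear":[0,0,-0.6],"claw":0}
    - {"linear":[0,0,-0.4],"claw":0}
    - {"linear":[0,0,0],"claw":0}

```text
validation failed for argument at $.mo...
```

Rows need all their fields, so I resend it with the turn included.

Request:
drive_tool:
  motion:
    - {"linear":[-0.4,1.0,0],"delta_rot":[0,0,0],"claw":0}
    - {"linear":[0,0,-0.8],"delta_rot":[0,0,0],"claw":0}
    - {"linear":[0,0,-0.6],"delta_rot":[0,0,0],"claw":0}
    - {"linear":[0,0,-0.4],"delta_rot":[0,0,0],"claw":0}
    - {"linear":[0,0,0],"delta_rot":[0,0,0],"claw":0}

```text
time_s: 3.85
tcp_pos: [0.5275, -0.0812, 0.1757]
ee_rot: [[0.011, 0.846, 0.533], [-0.003, 0.534, -0.846], [-1.0, 0.008, 0.009]]
contact_force: [0.2, 0.3, 0.6]
finger_gap: 0.0005
```

Request:
drive_tool:
  motion:
    - {"linear":[0,-0.1,-0.6],"delta_rot":[0,0,0],"claw":0}
    - {"linear":[0,0,-0.5],"delta_rot":[0,0,0],"claw":0}
    - {"linear":[0,0,-0.4],"delta_rot":[0,0,0],"claw":0}
    - {"linear":[0,0,-0.3],"delta_rot":[0,0,0],"claw":0}

```text
time_s: 4.35
tcp_pos: [0.5279, -0.0826, 0.1571]
ee_rot: [[0.012, 0.846, 0.533], [-0.003, 0.533, -0.846], [-1.0, 0.008, 0.009]]
contact_force: [-1.5, 0.3, 5.3]
finger_gap: -0.0001
```

Request:
drive_tool:
  motion:
    - {"linear":[0,0,-0.3],"delta_rot":[0,0,0],"claw":0}
    - {"linear":[0,0,-0.3],"delta_rot":[0,0,0],"claw":0}

```text
time_s: 4.6
tcp_pos: [0.5281, -0.0826, 0.1536]
ee_rot: [[0.013, 0.846, 0.533], [-0.004, 0.533, -0.846], [-1.0, 0.009, 0.01]]
contact_force: [-10.2, 4.3, 33.3]
finger_gap: 0.0002
```

The force jumped from 5 N to 33 N at about 10 mm of travel, so the plunger is on its stop. I hold briefly, then lift.

Request:
drive_tool:
  motion:
    - {"linear":[0,0,0],"delta_rot":[0,0,0],"claw":0}
    - {"linear":[0,0,0.5],"delta_rot":[0,0,0],"claw":0}
    - {"linear":[0,0,2],"delta_rot":[0,0.012,0],"claw":0}
    - {"linear":[0,0,4],"delta_rot":[0,0,0],"claw":0}
    - {"linear":[0,0,4],"delta_rot":[0,0,0],"claw":0.8}
    - {"linear":[2.8,-0.7,1],"delta_rot":[0,0,0],"claw":0.8}
    - {"linear":[2.8,-0.6,0],"delta_rot":[0,0,0],"claw":0.8}
    - {"linear":[2.7,-0.5,0],"delta_rot":[0,0,0],"claw":0.8}
    - {"linear":[0,0,0],"delta_rot":[0,0,0],"claw":0.8}

```text
time_s: 5.72
tcp_pos: [0.6128, -0.1012, 0.2722]
ee_rot: [[0.001, 0.846, 0.533], [-0.005, 0.533, -0.846], [-1.0, -0.002, 0.005]]
contact_force: [-1.0, 0.1, -0.2]
finger_gap: 0.0685
```

```bash
python3 - <<'E'
from h import *
s=state();print(s["tcp_pos"],np.round(s["ee_rot"],3),s["finger_gap"],s["qpos"])
o=[]
for c in("side","top"):
    g=grab_frame(c)[:,:,::-1].copy()
    t=[.612,-.102,.186]
    p=proj(c,t);x,y=int(p[0])-50,int(p[1])-50
    k=cv2.resize(g[y:y+100,x:x+100],(400,400),interpolation=cv2.INTER_CUBIC)
    for P,col in((t,(0,255,0)),([.612,-.102,.152],(255,255,0)),(s["tcp_pos"],(0,0,255))):
        q=((proj(c,P)-[x,y])*4).astype(int); cv2.drawMarker(k,tuple(map(int,q)),col,0,12)
    o.append(k)
cv2.imwrite("pics/r2.png",np.hstack(o))
E
```

```text
[ 0.61276975 -0.10122322  0.27221178] [[ 0.001  0.846  0.533]
 [-0.005  0.533 -0.846]
 [-1.    -0.002  0.005]] 0.06848263439579402 [-0.34071043  0.37131518  1.31112039 -0.00427101  1.45643531 -0.90282595]
```

View pics/r2.png

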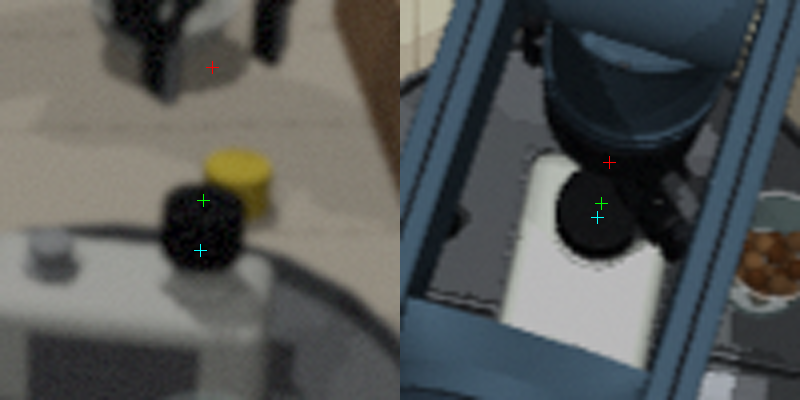

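The side crop shows the plunger back up and the black cap under the open gripper. My estimate marks sit on the cap's axis in both views, so I descend straddling the cap.

Request:
drive_tool:
  motion:
    - {"linear":[0,-0.1,-3],"delta_rot":[0.005,0,0],"claw":0.8}
    - {"linear":[0,0,-3],"delta_rot":[0,0,0],"claw":0.8}
    - {"linear":[0,0,-2.5],"delta_rot":[0,0,0],"claw":0.8}
    - {"linear":[0,0,-1.0],"delta_rot":[0,0,0],"claw":0.8}
    - {"linear":[0,0,0],"delta_rot":[0,0,0],"claw":0.8}

```text
time_s: 6.45
tcp_pos: [0.6067, -0.1004, 0.1766]
ee_rot: [[-0.0, 0.846, 0.534], [0.0, 0.534, -0.846], [-1.0, -0.0, -0.001]]
contact_force: [0.0, 0.1, 1.4]
finger_gap: 0.0681
```

Request:
drive_tool:
  motion:
    - {"linear":[0.5,-0.15,-0.6],"delta_rot":[0,0,0],"claw":0.8}
    - {"linear":[0,0,-0.6],"delta_rot":[0,0,0],"claw":0.8}
    - {"linear":[0,0,0],"delta_rot":[0,0,0],"claw":0.8}

```text
time_s: 6.82
tcp_pos: [0.6132, -0.1024, 0.1665]
ee_rot: [[0.004, 0.846, 0.534], [-0.001, 0.534, -0.846], [-1.0, 0.003, 0.003]]
contact_force: [-0.6, -0.5, 0.3]
finger_gap: 0.0683
```

Request:
drive_tool:
  motion:
    - {"linear":[-0.1,0,-0.35],"delta_rot":[0,0,0],"claw":0.59}
    - {"linear":[0,0,0],"delta_rot":[0,0,0],"claw":0.59}
    - {"linear":[0,0,0],"delta_rot":[0,0,0],"claw":0.59}
    - {"linear":[0,0,0],"delta_rot":[0,0,0],"claw":0.59}

```text
time_s: 7.32
tcp_pos: [0.6125, -0.1025, 0.1634]
ee_rot: [[0.005, 0.846, 0.534], [-0.001, 0.534, -0.846], [-1.0, 0.003, 0.004]]
contact_force: [-0.3, -0.1, -0.9]
finger_gap: 0.0504
```

No contact at a 50 mm gap, so the gripper is centred within about 1 mm. I close it.

Request:
drive_tool:
  motion:
    - {"linear":[0,0,0],"delta_rot":[0,0,0],"claw":0.3}
    - {"linear":[0,0,0],"delta_rot":[0,0,0],"claw":0.3}
    - {"linear":[0,0,0],"delta_rot":[0,0,0],"claw":0.3}
    - {"linear":[0,0,0],"delta_rot":[0,0,0],"claw":0.3}

```text
time_s: 7.82
tcp_pos: [0.6126, -0.1025, 0.1639]
ee_rot: [[0.005, 0.846, 0.534], [-0.002, 0.534, -0.846], [-1.0, 0.003, 0.004]]
contact_force: [-1.1, -0.8, -0.0]
finger_gap: 0.0469
```

Request:
drive_tool:
  motion:
    - {"linear":[0,0,-0.3],"delta_rot":[0,0,0],"claw":0}
    - {"linear":[0,0,-0.3],"delta_rot":[0,0,0],"claw":0}
    - {"linear":[0,0,-0.2],"delta_rot":[0,0,0],"claw":0}

```text
time_s: 8.2
tcp_pos: [0.6127, -0.1026, 0.1573]
ee_rot: [[0.006, 0.845, 0.534], [-0.002, 0.534, -0.845], [-1.0, 0.004, 0.005]]
contact_force: [-2.6, 1.3, 6.8]
finger_gap: 0.0468
```

Request:
drive_tool:
  motion:
    - {"linear":[0,0,-0.05],"delta_rot":[0,0,0.1],"claw":0}
    - {"linear":[0,0,-0.03],"delta_rot":[0,0,0.12],"claw":0}
    - {"linear":[0,0,-0.03],"delta_rot":[0,0,0.12],"claw":0}

```text
time_s: 8.57
tcp_pos: [0.6131, -0.1017, 0.1583]
ee_rot: [[0.009, 0.611, 0.791], [0.001, 0.791, -0.611], [-1.0, 0.006, 0.007]]
contact_force: [-3.1, 0.7, 6.6]
finger_gap: 0.0466
```

Request:
drive_tool:
  motion:
    - {"linear":[0,-0.05,-0.15],"delta_rot":[0,0.003,0.13],"claw":0}
    - {"linear":[0,0,-0.08],"delta_rot":[0,0.003,0.13],"claw":0}
    - {"linear":[0,0,-0.08],"delta_rot":[0,0,0.13],"claw":0}

```text
time_s: 8.95
tcp_pos: [0.6138, -0.1011, 0.1578]
ee_rot: [[0.005, 0.252, 0.968], [0.004, 0.968, -0.252], [-1.0, 0.006, 0.004]]
contact_force: [-1.7, 4.1, 6.7]
finger_gap: 0.0469
```

Request:
drive_tool:
  motion:
    - {"linear":[-0.05,-0.08,-0.1],"delta_rot":[0,0,0.13],"claw":0}
    - {"linear":[-0.05,-0.05,-0.08],"delta_rot":[0,0,0.13],"claw":0}
    - {"linear":[0,-0.03,-0.08],"delta_rot":[-0.003,0.003,0.12],"claw":0}
    - {"linear":[0,0,-0.07],"delta_rot":[0,0,0.06],"claw":0}
    - {"linear":[0,0,-0.07],"delta_rot":[0,0,0],"claw":0}

```text
time_s: 9.57
tcp_pos: [0.6137, -0.101, 0.158]
ee_rot: [[0.004, -0.201, 0.98], [0.004, 0.98, 0.201], [-1.0, 0.004, 0.005]]
contact_force: [-2.2, 0.4, 7.0]
finger_gap: 0.047
```

Request:
drive_tool:
  motion:
    - {"linear":[0,0,0.3],"delta_rot":[0,0,0],"claw":0}
    - {"linear":[0,0,0.4],"delta_rot":[0,0,0],"claw":0}
    - {"linear":[0,0,0.4],"delta_rot":[0,0,0],"claw":0}

```text
time_s: 9.95
tcp_pos: [0.6134, -0.1009, 0.1688]
ee_rot: [[0.004, -0.201, 0.98], [0.005, 0.98, 0.201], [-1.0, 0.004, 0.004]]
contact_force: [-1.1, -0.3, -0.5]
finger_gap: 0.0465
```

The cap is free: it is 5 mm above its starting height with no pull. I lift it until its underside is 50 mm above the mouth, which is at z ≈ 0.172, so the TCP goes to about 0.234.

Request:
drive_tool:
  motion:
    - {"linear":[0,0,0.8],"delta_rot":[0,0,0],"claw":0}
    - {"linear":[0,0,1],"delta_rot":[0,0,0],"claw":0}
    - {"linear":[0,0,1.2],"delta_rot":[0,0,0],"claw":0}
    - {"linear":[0,0,1.2],"delta_rot":[-0.003,0.003,0],"claw":0}
    - {"linear":[0,0,1],"delta_rot":[0,0,0],"claw":0}
    - {"linear":[0,0,0.5],"delta_rot":[0,0,0],"claw":0}
    - {"linear":[0,0,0],"delta_rot":[0,0,0],"claw":0}

```text
time_s: 10.82
tcp_pos: [0.614, -0.101, 0.2306]
ee_rot: [[0.002, -0.201, 0.98], [0.001, 0.98, 0.201], [-1.0, 0.0, 0.002]]
contact_force: [-1.0, -0.0, -1.3]
finger_gap: 0.0469
```

Request:
drive_tool:
  motion:
    - {"linear":[-0.1,-0.1,0.35],"delta_rot":[0,0,0],"claw":0}
    - {"linear":[0,0,0],"delta_rot":[0,0,0],"claw":0}
    - {"linear":[0,0,0],"delta_rot":[0,0,0],"claw":0}
    - {"linear":[0,0,0],"delta_rot":[0,0,0],"claw":0}

```text
time_s: 11.32
tcp_pos: [0.6122, -0.102, 0.233]
ee_rot: [[-0.0, -0.201, 0.98], [0.002, 0.98, 0.201], [-1.0, 0.002, 0.0]]
contact_force: [0.7, -0.0, 0.6]
finger_gap: 0.0469
```

```bash
python3 - <<'E'
from h import *
s=state();print(s["tcp_pos"],np.round(s["joint_vel"],4),s["finger_gap"])
t=np.array(s["tcp_pos"])
o=[]
for c in("side","top"):
    g=grab_frame(c)[:,:,::-1].copy()
    p=proj(c,t);x,y=int(p[0])-60,int(p[1])-40
    k=cv2.resize(g[y:y+120,x:x+120],(400,400),interpolation=cv2.INTER_CUBIC)
    for P,col in(([.6126,-.1025,.172],(0,255,0)),(t-[0,0,.012],(0,0,255)),(t+[0,0,.022],(0,0,255))):
        q=((proj(c,P)-[x,y])*400/120).astype(int); cv2.drawMarker(k,tuple(map(int,q)),col,0,12)
    o.append(k)
cv2.imwrite("pics/r3.png",np.hstack(o))
E
```

```text
[ 0.61222569 -0.10197935  0.23300141] [-0.0003  0.0033  0.0014  0.0014 -0.0004 -0.0006] 0.04691711626090279
```

View pics/r3.png

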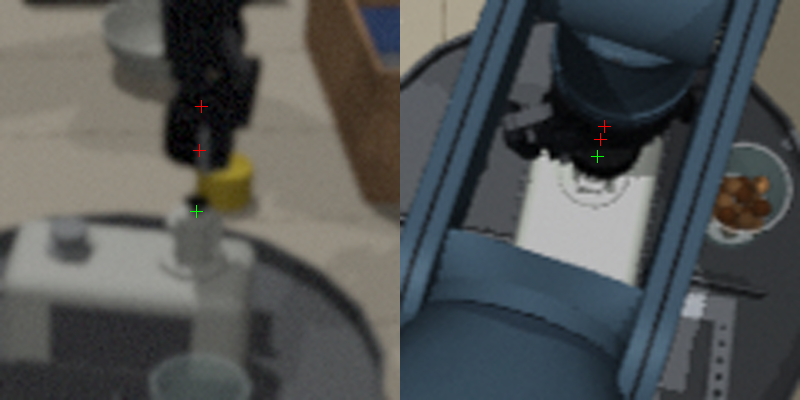

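The side crop shows the white neck bare, with its sprung pad, and the black cap upright in the gripper above it. The plunger is up, and the bead cup and yellow cap have not moved. The cap is still, so I hand in the job.

```bash
python3 -c "
from h import *
print(robot.finish_job()); s=state(); print(s['time_s'],s['tcp_pos'],s['finger_gap'])"
```

```text
the job is handed in; nothing more can be done
None
the job is handed in; nothing more can be done
```

The bottle is open and the job was handed in at about 11.4 s on the robot's clock. The gripper is holding the cap upright, about 5 cm above the mouth.

1. **Relief plunger:** I pressed it with closed fingers. After about 10 mm of travel the force jumped from about 5 N to 33 N, which I took as its stop. It sprang back up when I let go.
2. **Cap:** I gripped the black cap, pushed it down about 6 mm against 7 N, and turned it about 1.2 rad anticlockwise while holding it down. It lifted off with no pull.
3. **Last checks:**
   - The TCP was at z = 0.233, so the cap's underside is about 49 mm above the mouth, assuming it didn't slip in the grip.
   - The grip gap was steady at 46.9 mm against the cap's 48 mm diameter. Joint speeds were near zero.
   - The last picture showed the bare neck, with the plunger up and the bead cup where it stood. The other bystanders were only partly in view and I did not check them.

The two cameras placed the cap up to 9 mm apart. I went by the top camera and the known heights, and the fingers closed on the cap with almost no sideways force.

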